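Swap-in battery packs for the rover from behind the bottles

TASK

The little rover needs its two battery packs, which sit in the white charger strip behind the spray can and the square bottle. First move the can and the bottle aside to stand on the cutting mat, then pull the packs out of the charger's spring clips and stand the slim one in the rover's narrow bay and the wide one in its wide bay. When both are in, stand the can back in the middle of the round coaster and the bottle back in the middle of the square one, everything upright, and do not push the solder reel about.

Things in the scene. Friction and masses are not known exactly. Their poses are not given: they have to be found in the camera images.
- can_mid (a point): centre, half-way up, of the spray can: round aluminium can with a grey band, 52 mm diameter and straight-sided from its foot to 112 mm, then a white cap 32 mm across; 140 mm tall, 220 g (70 to 140 % of it). z is up its axis. At the start it stands on the round coaster, in front of one of the charger's two slots, its foot 4 mm above the bench.
- bottle_mid (a point): centre, half-way up, of the square white bottle: 48 x 48 mm body 100 mm tall, then a black cap 28 mm across, 126 mm tall in all, 200 g (70 to 140 %). x and y are square to its sides, z is up. At the start it stands on the square coaster beside the can (about 90 mm centre to centre), in front of the other slot, its foot 4 mm above the bench.
- slim_pack_mid (a point): centre, half-way up, of the slim battery pack: black block, grey band, 30 mm along its x, 20 along its y, 65 tall (z up), about 80 g. Upright in a charger slot, foot 8 mm above the bench; slots 90 mm apart along y. Sprung rollers before and behind (tops 21 mm above its foot) hold a groove in its x faces: a straight upward pull of 4 to 12 N frees it within 15 mm. Its y faces are free to grip.
- wide_pack_mid (a point): centre, half-way up, of the wide battery pack: as the slim one but 40 mm along its y, about 160 g; in the other slot, held the same way.
- round_coaster: round black rubber coaster, 66 mm diameter, 4 mm thick, fixed; origin at the centre of its underside on the bench. It lies 60 mm in front (towards the robot) of a charger slot; at the start the can stands on it. Its x, y are those of the charger.
- square_coaster: square black rubber coaster, 64 x 64 mm, 4 mm thick, fixed; origin at the centre of its underside. It lies 60 mm in front of the other slot; at the start the bottle stands on it, square to it within 6 degrees.
- narrow_bay: narrow open-topped orange battery bay on the rover's deck, fixed: inside 46 mm along its x by 36 mm along its y, walls and floor 3 mm, 25 mm tall outside; origin at the centre of its underside (40 mm above the bench). For the slim pack. The two bays lie 90 mm apart centre to centre along y; the rover's wheels reach 60 mm above the bench.
- wide_bay: wide open-topped orange battery bay on the rover's deck beside the narrow one, fixed: inside 46 mm along its x by 56 mm along its y, otherwise the same; origin at the centre of its underside (40 mm above the bench). For the wide pack.
- mat: green cutting mat, the side area, fixed: 160 mm along its x, 220 mm along its y, 3 mm thick; origin at the centre of its underside on the bench. It lies to one side of the charger and the rover to the other; which is which changes.
- reel_mid (a point): centre, half-way up, of the blue reel of solder wire, 52 mm diameter, 40 mm tall, standing loose on the bench between the robot and the coasters; a bystander.
Mind the look-alikes: they are no part of the job. What is shaped like the part that bears slim_pack_mid but pink is not meant.

How it is judged:
On the way, in this order (a step that is already met when the one before it is completed fails the run):
1. the can and the bottle both stand upright on the mat while both packs are still in the charger (x of can_mid in the frame of mat between -0.08 and 0.08 m and y of can_mid in the frame of mat between -0.11 and 0.11 m and z of can_mid in the frame of mat between 0.067 and 0.081 m and angle between each of can_mid, bottle_mid's own z axis and vertical below 0.12 rad and linear speed of each of can, bottle below 0.03 m/s and x of bottle_mid in the frame of mat between -0.08 and 0.08 m and y of bottle_mid in the frame of mat between -0.11 and 0.11 m and z of bottle_mid in the frame of mat between 0.06 and 0.074 m and distance of each of slim_pack_mid, wide_pack_mid from where it was at the start of the episode below 0.012 m), for 0.2 s.
2. the slim pack stands in the narrow bay and the wide pack in the wide bay, while the can and the bottle still stand on the mat (x of can_mid in the frame of mat between -0.08 and 0.08 m and y of can_mid in the frame of mat between -0.11 and 0.11 m and z of can_mid in the frame of mat between 0.067 and 0.081 m and angle between each of can_mid, bottle_mid's own z axis and vertical below 0.12 rad and linear speed of each of can, bottle, slim_pack, wide_pack below 0.03 m/s and x of bottle_mid in the frame of mat between -0.08 and 0.08 m and y of bottle_mid in the frame of mat between -0.11 and 0.11 m and z of bottle_mid in the frame of mat between 0.06 and 0.074 m and horizontal distance between slim_pack_mid and narrow_bay below 0.015 m and z of slim_pack_mid in the frame of narrow_bay between 0.028 and 0.042 m and angle between each of slim_pack_mid, wide_pack_mid's own z axis and vertical below 0.15 rad and horizontal distance between wide_pack_mid and wide_bay below 0.015 m and z of wide_pack_mid in the frame of wide_bay between 0.028 and 0.042 m), for 0.2 s.
At the end, for the whole second after the job is handed in: The slim pack stands upright in the narrow bay and the wide pack in the wide bay (centres within 15 mm, on the floor of the bay), the can stands upright within 14 mm of the middle of the round coaster and the bottle within 14 mm of the middle of the square one, all at rest (horizontal distance between slim_pack_mid and narrow_bay below 0.015 m and z of slim_pack_mid in the frame of narrow_bay between 0.028 and 0.042 m and angle between each of slim_pack_mid, wide_pack_mid's own z axis and vertical below 0.15 rad and linear speed of each of slim_pack, wide_pack, can, bottle below 0.03 m/s and horizontal distance between wide_pack_mid and wide_bay below 0.015 m and z of wide_pack_mid in the frame of wide_bay between 0.028 and 0.042 m and horizontal distance between can_mid and round_coaster below 0.014 m and z of can_mid in the frame of round_coaster between 0.068 and 0.08 m and angle between each of can_mid, bottle_mid's own z axis and vertical below 0.12 rad and horizontal distance between bottle_mid and square_coaster below 0.014 m and z of bottle_mid in the frame of square_coaster between 0.061 and 0.073 m); the robot touches nothing.
It fails at once if the solder reel is pushed more than 25 mm or tipped over (distance of reel_mid from where it was at the start of the episode above 0.025 m or angle between reel_mid's own z axis and vertical above 0.5 rad).
It fails at once if the can or the bottle is tipped over (angle between any of can_mid, bottle_mid's own z axis and vertical above 0.8 rad).
It also fails if it takes over 152 s, if anything falls off the work surface, if the arm or the gripper's body presses on something with over 40 N, if the wrist force passes 120 N, or if a joint passes its speed limit or range.

ROBOT

A 7-joint arm with a two-finger parallel gripper is mounted at the origin on the work surface. World frame = base frame: x ahead of the robot, y to its left, z up, the work surface at z = 0. Lengths are in m, angles in rad, forces in N, time in s.
With the tool pointing down it reaches from about 0.4 to 0.925 m from the base axis. Payload 4.1 kg.
Tool frame: the origin (TCP) lies on the front face of the gripper's body, between the roots of the fingers; the fingertips stand arm.nose_length ahead of it and the grasp point (between the pads) lies 54 mm ahead of it (arm.nose_length is the distance from the TCP to the fingertips, in m); z points along the fingers, y is the line along which they close (so a half turn about z gives the same grasp; the last joint's range is limited). The gripper opens to 85 mm and grips with 20 to 120 N. Pads are 22 mm wide; open, the fingers measure 114 mm over their backs; the gripper's body (76 mm by 85 mm) begins 54 mm behind the grasp point. The pads swing forward as they close: fully open they stand 13 mm farther back than shut.
Start: joints at [-1.314, 0.398, 0.045, 1.537, -0.019, 1.207, -0.051], TCP at [0.226, 0.609, 0.304] pointing down, gripper open.
Joint ranges: [-2.82, 2.82], [-0.49, 2.23], [-1.37, 1.46], [0, 2.46], [-1.36, 4.5], [0.23, 2], [-2.94, 2.94]. Speed limits (rad/s): [2.57, 2.57, 3.14, 3.14, 3.14, 3.14, 3.14].

INTERFACE

Orientations are given as a unit quaternion [x, y, z, w].
In Python, from cell import arm gives the robot as it stands.
- The arm moves only by the tool drive_tool, never from a script. Its argument "deltas" is a list that holds one entry, the list of rows, each a list of 7 numbers: the shift along the world's x, y, z in mm, then the turn, a rotation vector about the world's x, y, z in degrees, then the closure, from -1 (fully open) to 1 (shut), so that 0 is half open. A call has 1 to 12 rows; each row shifts and turns the commanded pose from where the row before left it; what a row does not reach is not made up. A row lasts 1/8 s, in which the tool goes at most 62.5 mm and 10.7 degrees, less where a joint would pass 70% of its speed; a pose out of reach is approached as far as the arm can. A call is refused whole if a number of a shift passes 62.5 or a number of a turn 10.7, either way. A call with a gripper value outside its range is refused whole. The fingers move at their own pace and stop on an object; the grip force is fixed at half the most. Time passes only in rows, so rows that do not move let the fingers close. It gives the time, the measured TCP pose, the force and the opening at its end, in the units of the state.
- arm.read_state(): the state, without advancing time (a new reading comes with each control period).
- arm.capture(name): name is "side" or "top"; returns a dict with "image" (420x560x3 uint8, red, green, blue), "camera_matrix" (3x3 intrinsics, pixels), "extrinsics" (4x4, takes a point from world to camera coordinates). Camera axes: x right, y up, looking along -z (the intrinsics and any distortion apply to the point x, -y, -z); pixel columns grow to the right and rows downward; lengths in m; the calibration is good to about 2 mm. A picture is of the moment at which its call begins. There is no depth.
- arm.job_done(): hands the job in, once; it reports no verdict.
The state is a dict: "time": time; "joint_positions": joint angles; "qd": joint speeds; "joint_efforts": joint torques, N m; "tcp_pos": TCP position; "orientation": TCP orientation; "force": force on the tool from outside, world axes, zero at the start; "wrist_torque": the same for the moment, N m; "width": opening from 0.0 (shut) to 1.0 (fully open).
Only numpy, scipy, OpenCV 4.12 (cv2) and the standard library are available. Lean on these libraries where they do the work, as an engineer would, in place of code of your own. Each camera call takes 0.05 s, during which the arm holds its last target. There are 200 camera calls.

## Working session

There is one attempt and no reset: what is moved stays moved. The work goes in short steps, Python scripts to look and compute and a tool call to move; the robot and the scene stay as the last step left them, time stands still between calls to the robot, and variables do not carry over. Pictures are saved under pics/ and viewed, on a budget of 14 in all, crops included, one or two more only if the job needs it, and the job is handed in when it is done.

Besides the shell and the picture viewer there is one more tool, called after ">>>" by a JSON object that holds its "op" and its "data". drive_tool: Moves the arm, as the interface text tells. Its arguments: {"type":"object","properties":{"deltas":{"type":"array","items":{"type":"array","items":{"type":"array","items":{"type":"number"}}}}},"required":["deltas"]}

```bash
mkdir -p pics; cat > h.py <<'E'
import numpy as np, cv2
from cell import arm
def shot(n,f):
    c=arm.capture(n); cv2.imwrite(f'pics/{f}.png',c['image'][:,:,::-1]); np.savez(f'pics/{f}.npz',K=c['camera_matrix'],E=c['extrinsics']); return c
def ray(f,u,v):
    d=np.load(f'pics/{f}.npz');K,E=d['K'],d['E'];p=np.linalg.inv(K)@[u,v,1]
    p=np.array([p[0],-p[1],-p[2]]);return -E[:3,:3].T@E[:3,3],E[:3,:3].T@p
def at(f,u,v,z):
    o,d=ray(f,u,v);return (o+d*(z-o[2])/d[2]).round(4)
def proj(f,P):
    d=np.load(f'pics/{f}.npz');K,E=d['K'],d['E'];c=E[:3,:3]@np.array(P)+E[:3,3]
    q=K@np.array([c[0],-c[1],-c[2]]);return (q[:2]/q[2]).round(1)
E
python3 - <<'E'
from h import *
for n in('top','side'):
    c=shot(n,n+'0');o,_=ray(n+'0',280,210);print(c['camera_matrix'].tolist(),o, [k for k in c])
    print([at(n+'0',u,v,0) for u,v in((0,0),(560,0),(0,420),(560,420))])
s=arm.read_state();print(s,arm.nose_length)
E
```

```text
[[509.130801288282, 0.0, 269.3393474825401], [0.0, 509.130801288282, 214.52975705608893], [0.0, 0.0, 1.0]] [ 0.30461589 -0.01472753  1.23825686] ['image', 'camera_matrix', 'extrinsics']
[array([1.2061, 0.7729, 0.    ]), array([ 1.2423, -0.7897,  0.    ]), array([0.1078, 0.6033, 0.    ]), array([ 0.1443, -0.6721,  0.    ])]
[[379.05999869718914, 0.0, 280.15713665209694], [0.0, 379.05999869718914, 202.1203543444583], [0.0, 0.0, 1.0]] [0.1122672  0.41607351 0.45112396] ['image', 'camera_matrix', 'extrinsics']
[array([ 9.4387, -1.3553,  0.    ]), array([ 1.6288, -6.1845,  0.    ]), array([0.5242, 0.491 , 0.    ]), array([0.0647, 0.0234, 0.    ])]
{'time': 0.1, 'joint_positions': array([-1.31401187,  0.39910778,  0.04501497,  1.53775216, -0.01871862,
        1.20687325, -0.05069434]), 'qd': array([-1.40866343e-05, -3.07921490e-03,  5.41053713e-04, -3.54369375e-03,
        1.43790554e-03,  1.36450414e-03, -1.99323758e-03]), 'joint_efforts': array([ 3.15627483e-03, -4.76263905e+01,  1.36980392e+00, -2.54947346e+01,
        1.19831608e-02,  5.04775759e-03,  2.45763324e-06]), 'tcp_pos': array([0.22621238, 0.60890272, 0.30297423]), 'orientation': array([ 1.76891046e-01,  9.84230064e-01, -8.53092086e-04, -1.05740603e-04]), 'force': array([0.51479124, 0.39594957, 0.70879472]), 'wrist_torque': array([-0.00975914,  0.0121184 ,  0.0024314 ]), 'width': 1.0028567509166175} 0.0726
```

View pics/top0.png

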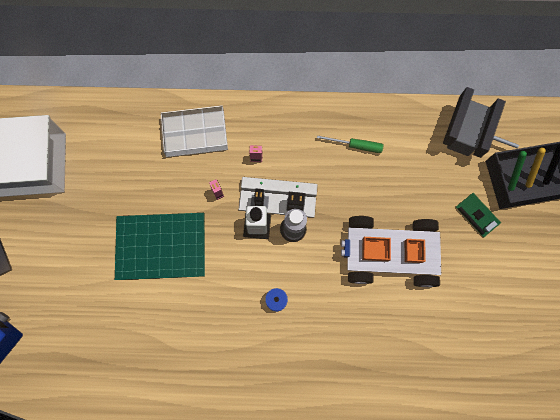

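View pics/side0.png

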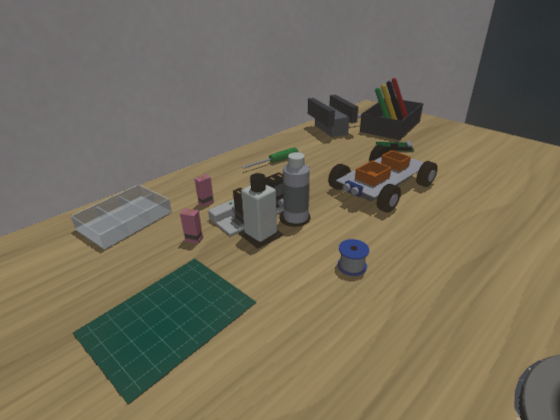

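The top view shows the mat at (160,246), the bottle at (256,218), the can at (293,222), the charger at (278,195), the rover bays at (376,249, wide) and (415,251, narrow), and the reel at (276,300). Candidates for the packs: black blocks at (259,198) and (297,200). The pink look-alikes at (216,188) and (256,153) are rejected. I'll take close crops next.

```bash
python3 - <<'E'
from h import *
i=cv2.imread('pics/top0.png')
a=cv2.resize(i[165:255,225:335],None,fx=7,fy=6.6,interpolation=cv2.INTER_CUBIC)
cv2.imwrite('pics/c1.png',cv2.resize(i[165:250,225:335],(770,595),interpolation=cv2.INTER_CUBIC))
cv2.imwrite('pics/c2.png',cv2.resize(i[210:290,335:450],(805-5,int(80*800/115)),interpolation=cv2.INTER_CUBIC))
i=cv2.imread('pics/side0.png')
cv2.imwrite('pics/c3.png',cv2.resize(i[145:250,200:320],(686,600),interpolation=cv2.INTER_CUBIC))
E
```

```text
(no output)
```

View pics/c1.png

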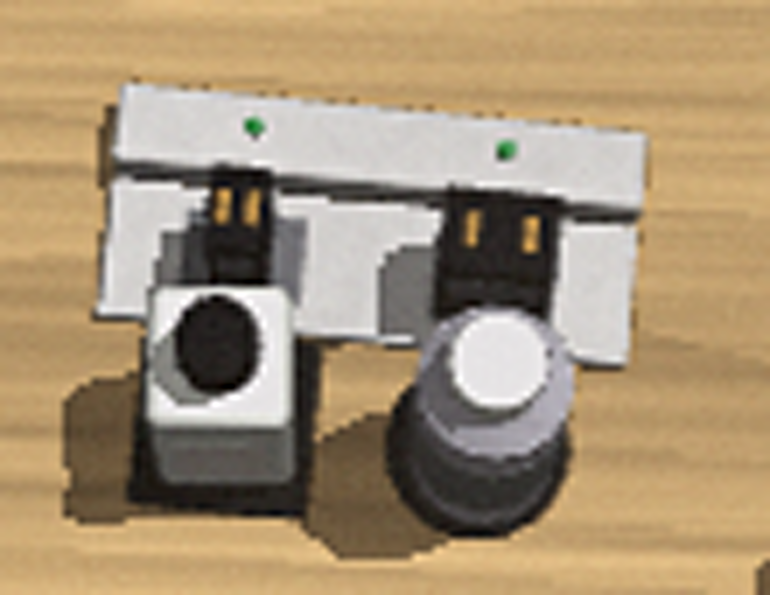

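View pics/c2.png

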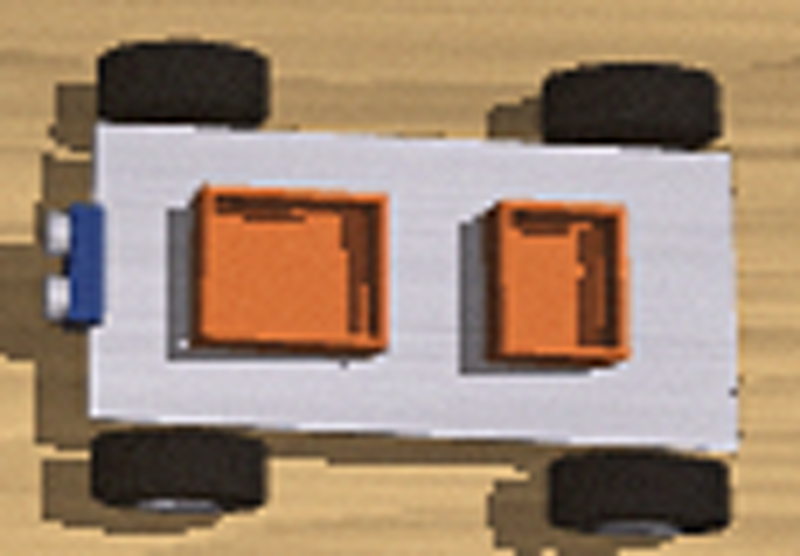

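View pics/c3.png

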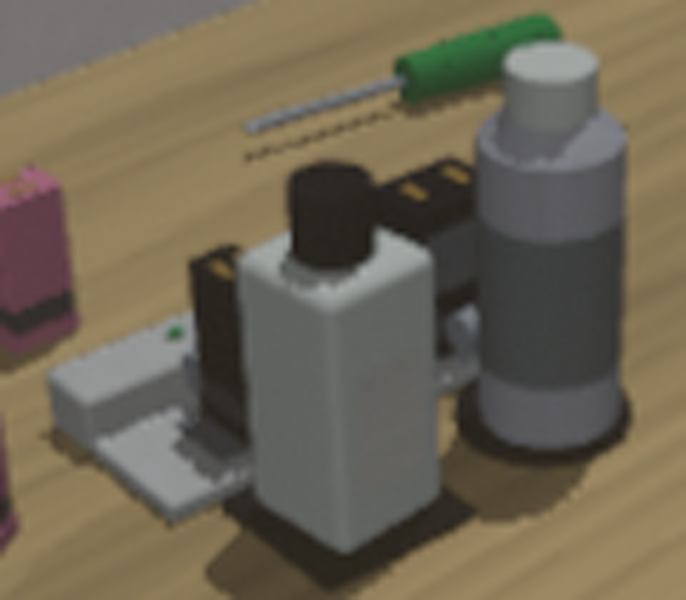

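```bash
python3 - <<'E'
from h import *
f='top0'
def c1(x,y,z): return at(f,(x+.5)/7-.5+225,(y+.5)/7-.5+165,z)
def c2(x,y,z): s=800/115;return at(f,(x+.5)/s-.5+335,(y+.5)/s-.5+210,z)
def quad(n,P):
    P=np.array(P);c=P.mean(0);e=(P[1]-P[0]+P[2]-P[3])/2;g=(P[3]-P[0]+P[2]-P[1])/2
    print(n,c.round(4),'right-edge len',np.linalg.norm(e).round(4),'ang',np.degrees(np.arctan2(e[0],-e[1])).round(1),'down len',np.linalg.norm(g).round(4))
print('cap',c1(497,360,.144),'shoulder',c1(497,383,.116))
quad('bottle',[c1(148,285,.104),c1(292,285,.104),c1(298,426,.104),c1(148,428,.104)]);print('bcap',c1(216,345,.130))
quad('sqcoaster front',[c1(140,400,.004),c1(320,400,.004),c1(310,515,.004),c1(130,500,.004)])
a,b=c1(210,168,.073),c1(272,172,.073);print('slim back',a,b,np.linalg.norm(a-b), 'contacts',c1(238,205,.073))
a,b=c1(448,186,.073),c1(562,200,.073);print('wide back',a,b,np.linalg.norm(a-b),'contacts',c1(502,230,.073))
print('LEDs',c1(254,127,.02),c1(505,150,.02),'charger back',c1(122,82,.02),c1(647,133,.02))
quad('wide',[c2(203,185,.065),c2(388,194,.065),c2(385,355,.065),c2(193,345,.065)])
quad('narrow',[c2(497,200,.065),c2(628,205,.065),c2(629,362,.065),c2(487,362,.065)])
quad('mat',[at(f,115,214.5,.003),at(f,204.5,212,.003),at(f,205,276,.003),at(f,115.5,279.5,.003)])
print('reel',at(f,276,299.5,.04))
E
```

```text
cap [ 0.5703 -0.0587  0.144 ] shoulder [ 0.5694 -0.0599  0.116 ]
bottle [0.5791 0.0299 0.104 ] right-edge len 0.0482 ang 1.9 down len 0.0479
bcap [0.5762 0.0308 0.13  ]
sqcoaster front [0.5676 0.0314 0.004 ] right-edge len 0.0639 ang -0.9 down len 0.0391
slim back [0.6523 0.0373 0.073 ] [0.6514 0.0161 0.073 ] 0.021219095173922946 contacts [0.6394 0.0273 0.073 ]
wide back [ 0.648  -0.0439  0.073 ] [ 0.644  -0.0828  0.073 ] 0.03910511475497802 contacts [ 0.6329 -0.0625  0.073 ]
LEDs [0.6837 0.0245 0.02  ] [ 0.6775 -0.0653  0.02  ] charger back [0.6994 0.0723 0.02  ] [ 0.6851 -0.1159  0.02  ]
wide [ 0.517  -0.2518  0.065 ] right-edge len 0.063 ang -1.5 down len 0.0547
narrow [ 0.5151 -0.3413  0.065 ] right-edge len 0.0456 ang 0.4 down len 0.0543
mat [0.5222 0.2685 0.003 ] right-edge len 0.2207 ang 3.5 down len 0.1616
reel [ 0.3944 -0.0204  0.04  ]
```

>>> {"op": "drive_tool", "data": {"deltas": [[[29, -48, 0, 0, 0, 1.7, -1], [29, -48, 0, 0, 0, 1.7, -1], [29, -48, 0, 0, 0, 1.7, -1], [29, -48, 0, 0, 0, 1.7, -1], [29, -48, 0, 0, 0, 1.7, -1], [29, -48, 0, 0, 0, 1.7, -1], [29, -48, 0, 0, 0, 1.7, -0.7], [29, -48, 0, 0, 0, 1.7, -0.7], [29, -48, 0, 0, 0, 1.7, -0.7], [29, -48, 0, 0, 0, 1.7, -0.7], [29, -48, 0, 0, 0, 1.7, -0.7], [29, -48, 0, 0, 0, 1.7, -0.7]]]}}

```text
time: 1.6
tcp_pos: [0.5749, 0.0319, 0.3037]
orientation: [-0.001, 1.0, 0.0, -0.0]
force: [0.4, -0.2, 1.0]
width: 0.848
```

>>> {"op": "drive_tool", "data": {"deltas": [[[4, -2, -27, 0, 0, 0, -0.7], [0, 0, -27, 0, 0, 0, -0.7], [0, 0, -27, 0, 0, 0, -0.7], [0, 0, -27, 0, 0, 0, -0.7], [0, 0, -27, 0, 0, 0, -0.7], [0, 0, -26, 0, 0, 0, -0.7], [0, 0, 0, 0, 0, 0, 0], [0, 0, 0, 0, 0, 0, 0.6], [0, 0, 0, 0, 0, 0, 1], [0, 0, 0, 0, 0, 0, 1], [0, 0, 0, 0, 0, 0, 1], [0, 0, 0, 0, 0, 0, 1]]]}}

```text
time: 3.1
tcp_pos: [0.5784, 0.0314, 0.1431]
orientation: [-0.0, 1.0, 0.0, 0.0]
force: [-0.2, 0.2, -3.4]
width: 0.55
```

>>> {"op": "drive_tool", "data": {"deltas": [[[0, 0, 20, 0, 0, 0, 1], [0, 0, 30, 0, 0, 0, 1], [0, 10, 20, 0, 0, 0, 1], [-6, 20, 0, 0, 0, 0, 1], [-8, 35, 0, 0, 0, 0, 1], [-8, 40, 0, 0, 0, 0, 1], [-8, 42, 0, 0, 0, 0, 1], [-8, 42, 0, 0, 0, 0, 1], [-8, 40, 0, 0, 0, 0, 1], [-8, 35, 0, 0, 0, 0, 1], [-6, 23, 0, 0, 0, 0, 1], [0, 10, 0, 0, 0, 0, 1]]]}}

```text
time: 4.6
tcp_pos: [0.5174, 0.3302, 0.2127]
orientation: [-0.002, 1.0, 0.0, -0.0]
force: [0.0, -1.2, -2.4]
width: 0.551
```

>>> {"op": "drive_tool", "data": {"deltas": [[[0, 0, -20, 0, 0, 0, 1], [0, 0, -25, 0, 0, 0, 1], [0, 0, -15, 0, 0, 0, 1], [0, 0, -7, 0, 0, 0, 1], [0, 0, -3, 0, 0, 0, 1], [0, 0, 0, 0, 0, 0, 1]]]}}

```text
time: 5.35
tcp_pos: [0.5188, 0.3284, 0.1434]
orientation: [-0.0, 1.0, 0.0, 0.0]
force: [0.7, 0.1, -2.7]
width: 0.552
```

>>> {"op": "drive_tool", "data": {"deltas": [[[0, 0, -1.5, 0, 0, 0, 1], [0, 0, 0, 0, 0, 0, 1], [0, 0, 0, 0, 0, 0, 0.2], [0, 0, 0, 0, 0, 0, -0.3], [0, 0, 0, 0, 0, 0, -0.7], [0, 0, 10, 0, 0, 0, -0.7], [0, 0, 40, 0, 0, 0, -0.7], [0, 0, 60, 0, 0, 0, -0.7], [0, 0, 50, 0, 0, 0, -0.7]]]}}

```text
time: 6.48
tcp_pos: [0.5188, 0.3283, 0.3047]
orientation: [-0.0, 1.0, 0.001, 0.001]
force: [-0.1, -0.2, 0.2]
width: 0.853
```

```bash
python3 - <<'E'
from h import *
c=shot('top','top1');s=arm.read_state();print(s['tcp_pos'],s['time'])
E
```

```text
[0.52151526 0.32973123 0.31224146] 6.525
```

View pics/top1.png

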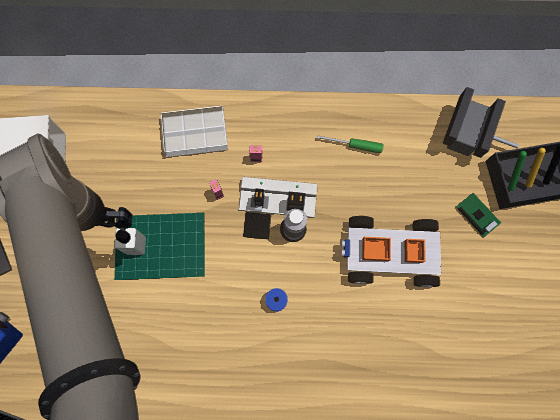

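The bottle stands upright on the mat at (130,240). Next is the can.

>>> {"op": "drive_tool", "data": {"deltas": [[[4, -20, 0, 0, 0, 0, -0.7], [4, -35, 0, 0, 0, 0, -0.7], [5, -45, 0, 0, 0, 0, -0.7], [5, -45, 0, 0, 0, 0, -0.7], [6, -45, 0, 0, 0, 0, -0.7], [6, -45, 0, 0, 0, 0, -0.7], [6, -45, 0, 0, 0, 0, -0.7], [6, -45, 0, 0, 0, 0, -0.7], [6, -44, 0, 0, 0, 0, -0.7], [4, -20, 0, 0, 0, 0, -0.7], [0, 0, -30, 0, 0, 0, -0.7], [0, 0, 0, 0, 0, 0, -0.7]]]}}

```text
time: 8.02
tcp_pos: [0.5677, -0.0618, 0.2684]
orientation: [0.001, 1.0, -0.0, -0.004]
force: [-1.0, 0.4, -0.2]
width: 0.847
```

>>> {"op": "drive_tool", "data": {"deltas": [[[0, 0, -30, 0, 0, 0, -0.7], [0, 0, -30, 0, 0, 0, -0.7], [0, 0, -25, 0, 0, 0, -0.7], [0, 0, 0, 0, 0, 0, -0.7], [0, 0, 0, 0, 0, 0, -0.7]]]}}

```text
time: 8.65
tcp_pos: [0.571, -0.0609, 0.1877]
orientation: [-0.0, 1.0, -0.0, 0.001]
force: [0.3, 0.6, 0.7]
width: 0.85
```

>>> {"op": "drive_tool", "data": {"deltas": [[[-1, 2, -18, 0, 0, 0, -0.7], [0, 0, -17, 0, 0, 0, -0.7], [0, 0, 0, 0, 0, 0, -0.2], [0, 0, 0, 0, 0, 0, 0.4], [0, 0, 0, 0, 0, 0, 1], [0, 0, 0, 0, 0, 0, 1], [0, 0, 0, 0, 0, 0, 1], [0, 0, 0, 0, 0, 0, 1]]]}}

```text
time: 9.65
tcp_pos: [0.5694, -0.0587, 0.1515]
orientation: [-0.0, 1.0, 0.0, 0.0]
force: [0.5, -0.4, -3.9]
width: 0.592
```

>>> {"op": "drive_tool", "data": {"deltas": [[[0, 0, 20, 0, 0, 0, 1], [0, 0, 30, 0, 0, 0, 1], [0, 10, 20, 0, 0, 0, 1], [-4, 22, 0, 0, 0, 0, 1], [-6, 35, 0, 0, 0, 0, 1], [-6, 38, 0, 0, 0, 0, 1], [-6, 38, 0, 0, 0, 0, 1], [-6, 38, 0, 0, 0, 0, 1], [-6, 36, 0, 0, 0, 0, 1], [-5, 30, 0, 0, 0, 0, 1], [-4, 20, 0, 0, 0, 0, 1], [0, 0, 0, 0, 0, 0, 1]]]}}

```text
time: 11.15
tcp_pos: [0.5259, 0.2098, 0.2213]
orientation: [-0.002, 1.0, 0.0, -0.0]
force: [-0.6, -0.4, -2.6]
width: 0.599
```

>>> {"op": "drive_tool", "data": {"deltas": [[[0, 0, -20, 0, 0, 0, 1], [0, 0, -25, 0, 0, 0, 1], [0, 0, -15, 0, 0, 0, 1], [0, 0, -7, 0, 0, 0, 1], [0, 0, -3, 0, 0, 0, 1], [0, 0, -1.5, 0, 0, 0, 1], [0, 0, 0, 0, 0, 0, 1]]]}}

```text
time: 12.02
tcp_pos: [0.5267, 0.2085, 0.1504]
orientation: [-0.0, 1.0, 0.0, 0.0]
force: [-0.0, 0.4, -2.9]
width: 0.597
```

>>> {"op": "drive_tool", "data": {"deltas": [[[0, 0, 0, 0, 0, 0, 0.2], [0, 0, 0, 0, 0, 0, -0.3], [0, 0, 0, 0, 0, 0, -0.7], [0, 0, 10, 0, 0, 0, -0.7], [0, 0, 40, 0, 0, 0, -0.7], [0, 0, 60, 0, 0, 0, -0.7], [5, -10, 30, 0, 0, -1, -0.5], [20, -30, 0, 0, 0, -1, -0.5], [25, -40, 0, 0, 0, -1, -0.5], [25, -40, 0, 0, 0, -1.2, -0.5], [25, -40, 0, 0, 0, 0, -0.5], [10, -20, 0, 0, 0, 0, -0.5]]]}}

```text
time: 13.52
tcp_pos: [0.6375, 0.0247, 0.291]
orientation: [0.038, 0.999, -0.001, 0.001]
force: [0.5, 1.0, -0.6]
width: 0.751
```

```bash
python3 - <<'E'
from h import *
c=shot('top','top2');c=shot('side','side2');s=arm.read_state();print(s['tcp_pos'],s['orientation'],s['width'])
a=cv2.imread('pics/top2.png')[160:290,110:320];b=cv2.imread('pics/side2.png')
cv2.imwrite('pics/c4.png',cv2.resize(a,(800,495),interpolation=cv2.INTER_CUBIC))
E
```

```text
[0.63716904 0.02436207 0.29081651] [ 3.93279758e-02  9.99225502e-01 -1.01631762e-03  8.20291056e-04] 0.7492160010272964
```

View pics/c4.png

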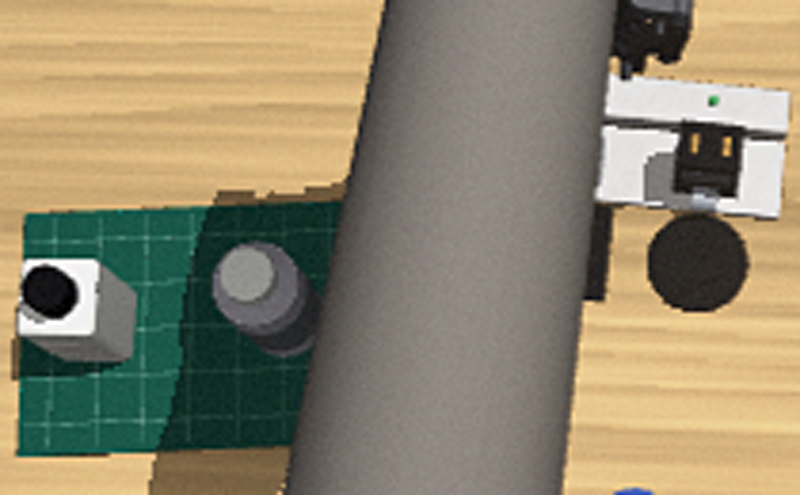

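Both stand upright on the mat, with the bottle at image (75,310) and the can at (262,300). The wide pack and the round coaster are now unobstructed, so I can refine both.

```bash
python3 - <<'E'
from h import *
s=800/210
g=lambda x,y,z: at('top2',x/s+110,y/s+160,z)
print('round',g(698,263,.004),'wide top',np.mean([g(680,122,.073),g(745,127,.073),g(741,197,.073),g(676,192,.073)],0))
i=cv2.imread('pics/top1.png')  # square coaster seen bare here
cv2.imwrite('pics/c5.png',cv2.resize(i[175:250,225:325],(800,600),interpolation=cv2.INTER_CUBIC))
E
```

```text
round [ 0.5709 -0.059   0.004 ] wide top [ 0.6221 -0.0632  0.073 ]
```

View pics/c5.png

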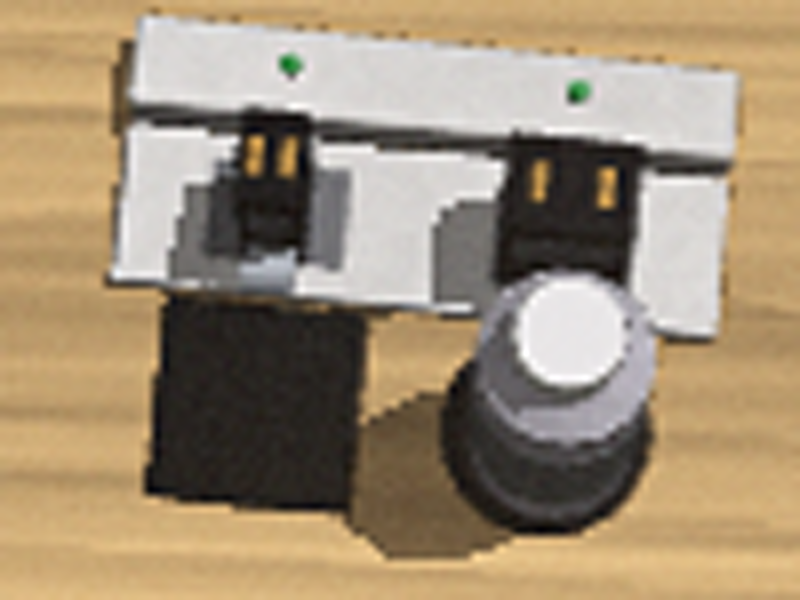

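```bash
python3 - <<'E'
from h import *
print('sq',at('top1',256.8,224.8,.004),'slim back',at('top1',225+277.5/8-.44,175+114/8-.44,.073),'wide back',at('top1',225+578/8-.44,175+140/8-.44,.073))
E
```

```text
sq [0.5792 0.0316 0.004 ] slim back [0.652  0.0261 0.073 ] wide back [ 0.6462 -0.0636  0.073 ]
```

>>> {"op": "drive_tool", "data": {"deltas": [[[0, 3, -40, 0, 0, 0, -0.5], [0, 0, -40, 0, 0, 0, -0.5], [0, 0, -30, 0, 0, 0, -0.5], [0, 0, -20, 0, 0, 0, -0.5], [0, 0, 0, 0, 0, 0, -0.5], [0, 0, 0, 0, 0, 0, -0.5]]]}}

```text
time: 14.38
tcp_pos: [0.6373, 0.0316, 0.1614]
orientation: [0.036, 0.999, 0.0, 0.001]
force: [-0.3, -0.4, 0.6]
width: 0.749
```

>>> {"op": "drive_tool", "data": {"deltas": [[[0, -4, -20, 0, 0, 0, -0.5], [0, 0, -20, 0, 0, 0, -0.5], [0, 0, -11, 0, 0, 0, -0.5], [0, 0, 0, 0, 0, 0, 0], [0, 0, 0, 0, 0, 0, 0.5], [0, 0, 0, 0, 0, 0, 1], [0, 0, 0, 0, 0, 0, 1], [0, 0, 0, 0, 0, 0, 1], [0, 0, 0, 0, 0, 0, 1], [0, 0, 0, 0, 0, 0, 1]]]}}

```text
time: 15.62
tcp_pos: [0.6368, 0.0272, 0.1095]
orientation: [0.037, 0.999, 0.0, 0.001]
force: [-0.4, -1.1, 2.7]
width: 0.229
```

>>> {"op": "drive_tool", "data": {"deltas": [[[0, 0, 4, 0, 0, 0, 1], [0, 0, 5, 0, 0, 0, 1], [0, 0, 6, 0, 0, 0, 1], [0, 0, 8, 0, 0, 0, 1], [0, 0, 12, 0, 0, 0, 1], [0, 0, 20, 0, 0, 0, 1], [0, 0, 30, 0, 0, 0, 1], [0, 0, 20, 0, 0, 0, 1], [0, 0, 0, 0, 0, 0, 1]]]}}

```text
time: 16.75
tcp_pos: [0.6375, 0.0272, 0.2164]
orientation: [0.036, 0.999, 0.0, 0.002]
force: [-0.6, 0.5, -1.5]
width: 0.224
```

>>> {"op": "drive_tool", "data": {"deltas": [[[-6, -18, 0, 0, 0, 0.5, 1], [-10, -30, 0, 0, 0, 0.5, 1], [-12, -36, 0, 0, 0, 0.5, 1], [-12, -38, 0, 0, 0, 0.5, 1], [-13, -40, 0, 0, 0, 0.5, 1], [-13, -40, 0, 0, 0, 0.5, 1], [-13, -40, 0, 0, 0, 0, 1], [-13, -40, 0, 0, 0, 0, 1], [-12, -36, 0, 0, 0, 0, 1], [-10, -30, 0, 0, 0, 0, 1], [-8, -20, 0, 0, 0, 0, 1], [0, 0, 0, 0, 0, 0, 1]]]}}

```text
time: 18.25
tcp_pos: [0.5112, -0.3434, 0.2128]
orientation: [0.013, 1.0, -0.0, -0.002]
force: [0.2, 0.6, -0.4]
width: 0.228
```

```bash
python3 - <<'E'
from h import *
c=shot('side','side3');c=shot('top','top3');s=arm.read_state();print(s['tcp_pos'],s['orientation'],s['width'])
a=cv2.imread('pics/side3.png')[90:240,310:470];b=cv2.imread('pics/top3.png')[190:310,320:460]
cv2.imwrite('pics/c6.png',np.hstack([cv2.resize(a,(400,375),interpolation=cv2.INTER_CUBIC),cv2.resize(b,(400,375),interpolation=cv2.INTER_CUBIC)]))
E
```

```text
[ 0.51367554 -0.34014009  0.21295374] [ 1.05454824e-02  9.99943695e-01  8.39801329e-04 -8.33015890e-04] 0.22615761258291378
```

View pics/c6.png

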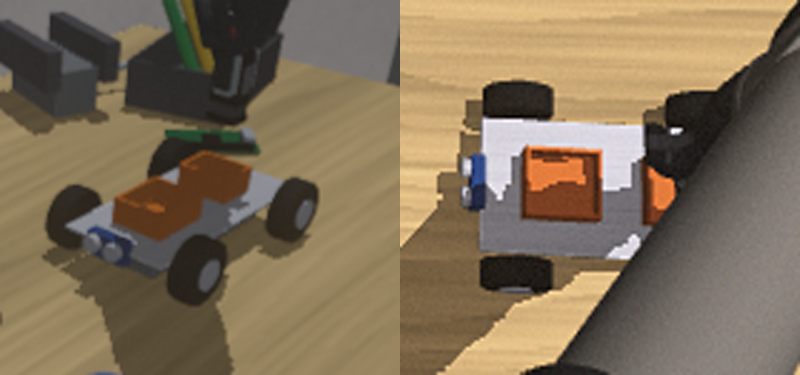

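The gripper holds the pack above the narrow bay (side crop around (230,100)), so I'll lower it.

>>> {"op": "drive_tool", "data": {"deltas": [[[1.5, -1, -15, 0, 0, 0, 1], [0, 0, -20, 0, 0, 0, 1], [0, 0, -15, 0, 0, 0, 1], [0, 0, -8, 0, 0, 0, 1], [0, 0, -5, 0, 0, 0, 1], [0, 0, 0, 0, 0, 0, 1]]]}}

```text
time: 19.1
tcp_pos: [0.5159, -0.3418, 0.1508]
orientation: [0.01, 1.0, 0.0, -0.0]
force: [0.1, 0.1, 0.0]
width: 0.225
```

>>> {"op": "drive_tool", "data": {"deltas": [[[0, 0, -3, 0, 0, 0, 1], [0, 0, -2, 0, 0, 0, 1], [0, 0, -1, 0, 0, 0, 1], [0, 0, 0, 0, 0, 0, 1]]]}}

```text
time: 19.6
tcp_pos: [0.5159, -0.3417, 0.1449]
orientation: [0.01, 1.0, 0.0, 0.0]
force: [0.1, -0.3, -0.2]
width: 0.223
```

>>> {"op": "drive_tool", "data": {"deltas": [[[0, 0, -1, 0, 0, 0, 1], [0, 0, 0, 0, 0, 0, 1]]]}}

```text
time: 19.85
tcp_pos: [0.516, -0.3418, 0.1445]
orientation: [0.01, 1.0, 0.0, 0.0]
force: [-1.5, 1.0, 4.2]
width: 0.226
```

>>> {"op": "drive_tool", "data": {"deltas": [[[0, 0, 0, 0, 0, 0, 0.3], [0, 0, 0, 0, 0, 0, 0], [0, 0, 0, 0, 0, 0, -0.3], [0, 0, 15, 0, 0, 0, -0.3], [0, 0, 40, 0, 0, 0, -0.6], [0, 0, 40, 0, 0, 0, -0.6], [10, 28, 0, 0, 0, -0.6, -0.6], [24, 55, 0, 0, 0, -0.6, -0.6], [24, 55, 0, 0, 0, -0.6, -0.6], [24, 55, 0, 0, 0, -0.6, -0.6], [24, 55, 0, 0, 0, -0.6, -0.6], [10, 30, 0, 0, 0, 0, -0.6]]]}}

```text
time: 21.35
tcp_pos: [0.6335, -0.059, 0.2399]
orientation: [0.034, 0.999, 0.001, 0.001]
force: [-0.6, 0.1, 0.0]
width: 0.801
```

>>> {"op": "drive_tool", "data": {"deltas": [[[0, 0, -20, 0, 0, 0, -0.6], [0, 0, -40, 0, 0, 0, -0.6], [0, 0, -20, 0, 0, 0, -0.6], [0, 0, 0, 0, 0, 0, -0.6], [0, 0, 0, 0, 0, 0, -0.6]]]}}

```text
time: 21.98
tcp_pos: [0.6326, -0.0646, 0.1602]
orientation: [0.037, 0.999, -0.0, 0.001]
force: [0.2, 0.1, -0.0]
width: 0.801
```

```bash
python3 - <<'E'
from h import *
c=shot('top','top4');c=shot('side','side4');s=arm.read_state();print(s['tcp_pos'],s['orientation'],s['width'])
a=cv2.imread('pics/side4.png')[90:240,300:460];b=cv2.imread('pics/top4.png')[200:300,340:460]
cv2.imwrite('pics/c7.png',np.hstack([cv2.resize(a,(400,375),interpolation=cv2.INTER_CUBIC),cv2.resize(b,(400,375),interpolation=cv2.INTER_CUBIC)]))
E
```

```text
[ 0.63282942 -0.06422062  0.16054062] [3.67398506e-02 9.99323839e-01 2.36874039e-05 1.43079710e-03] 0.7986960627576766
```

View pics/c7.png

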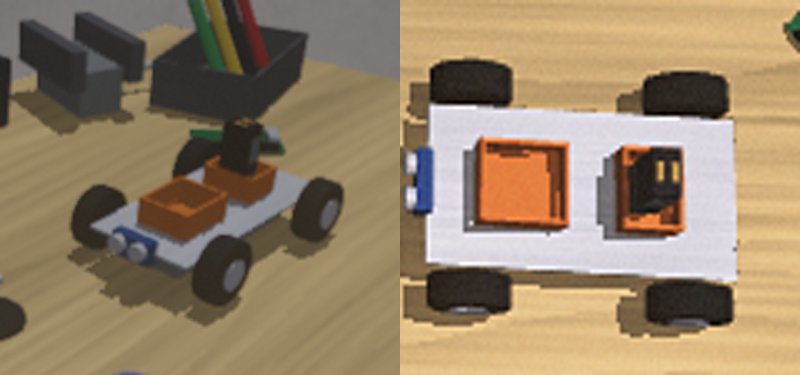

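The slim pack stands upright inside the narrow bay (right panel (656,170)). Now I'll grip the wide pack.

>>> {"op": "drive_tool", "data": {"deltas": [[[-1, 1, -20, 0, 0, 0, -0.6], [0, 0, -20, 0, 0, 0, -0.6], [0, 0, -10, 0, 0, 0, -0.6], [0, 0, 0, 0, 0, 0, -0.2], [0, 0, 0, 0, 0, 0, 0.3], [0, 0, 0, 0, 0, 0, 1], [0, 0, 0, 0, 0, 0, 1], [0, 0, 0, 0, 0, 0, 1], [0, 0, 0, 0, 0, 0, 1]]]}}

```text
time: 23.2
tcp_pos: [0.631, -0.0629, 0.1092]
orientation: [0.037, 0.999, -0.0, 0.0]
force: [0.2, -0.5, -0.1]
width: 0.463
```

>>> {"op": "drive_tool", "data": {"deltas": [[[0, 0, 4, 0, 0, 0, 1], [0, 0, 5, 0, 0, 0, 1], [0, 0, 6, 0, 0, 0, 1], [0, 0, 8, 0, 0, 0, 1], [0, 0, 12, 0, 0, 0, 1], [0, 0, 20, 0, 0, 0, 1], [0, 0, 30, 0, 0, 0, 1], [0, 0, 20, 0, 0, 0, 1], [0, 0, 0, 0, 0, 0, 1]]]}}

```text
time: 24.32
tcp_pos: [0.6321, -0.063, 0.2164]
orientation: [0.036, 0.999, 0.0, 0.002]
force: [0.1, 0.7, -2.1]
width: 0.46
```

>>> {"op": "drive_tool", "data": {"deltas": [[[-6, -10, 0, 0, 0, 0.6, 1], [-14, -22, 0, 0, 0, 0.6, 1], [-18, -30, 0, 0, 0, 0.6, 1], [-20, -32, 0, 0, 0, 0.6, 1], [-20, -33, 0, 0, 0, 0.6, 1], [-18, -30, 0, 0, 0, 0, 1], [-13, -22, 0, 0, 0, 0, 1], [-6, -10, 0, 0, 0, 0, 1], [0, 0, -10, 0, 0, 0, 1], [0, 0, -20, 0, 0, 0, 1], [0, 0, 0, 0, 0, 0, 1], [0, 0, 0, 0, 0, 0, 1]]]}}

```text
time: 25.82
tcp_pos: [0.5165, -0.2509, 0.1839]
orientation: [0.01, 1.0, 0.0, -0.0]
force: [-0.2, -0.0, -1.6]
width: 0.463
```

>>> {"op": "drive_tool", "data": {"deltas": [[[0.5, -1, -12, 0, 0, 0, 1], [0, 0, -12, 0, 0, 0, 1], [0, 0, -8, 0, 0, 0, 1], [0, 0, -4, 0, 0, 0, 1], [0, 0, -2, 0, 0, 0, 1], [0, 0, 0, 0, 0, 0, 1]]]}}

```text
time: 26.58
tcp_pos: [0.5165, -0.2527, 0.146]
orientation: [0.01, 1.0, 0.0, 0.0]
force: [0.2, 0.3, -1.2]
width: 0.454
```

>>> {"op": "drive_tool", "data": {"deltas": [[[0, 0, -1.5, 0, 0, 0, 1], [0, 0, 0, 0, 0, 0, 1]]]}}

```text
time: 26.82
tcp_pos: [0.5164, -0.2527, 0.1445]
orientation: [0.01, 1.0, 0.0, 0.0]
force: [0.6, -0.3, -2.2]
width: 0.461
```

>>> {"op": "drive_tool", "data": {"deltas": [[[0, 0, -1, 0, 0, 0, 1], [0, 0, 0, 0, 0, 0, 1]]]}}

```text
time: 27.08
tcp_pos: [0.5166, -0.2528, 0.1439]
orientation: [0.01, 1.0, 0.0, 0.0]
force: [-0.5, 1.0, 2.9]
width: 0.459
```

>>> {"op": "drive_tool", "data": {"deltas": [[[0, 0, 0, 0, 0, 0, 0.0], [0, 0, 0, 0, 0, 0, -0.4], [0, 0, 0, 0, 0, 0, -0.4], [0, 0, 15, 0, 0, 0, -0.4], [0, 0, 40, 0, 0, 0, -0.7], [0, 0, 50, 0, 0, 0, -0.7], [0, 20, 50, 0, 0, 0, -0.7], [0, 40, 0, 0, 0, 0.4, -0.7], [2, 50, 0, 0, 0, 0.4, -0.7], [2, 50, 0, 0, 0, 0.4, -0.7], [2, 50, 0, 0, 0, 0, -0.7], [2, 50, 0, 0, 0, 0, -0.7]]]}}

```text
time: 28.58
tcp_pos: [0.5244, 0.0086, 0.2997]
orientation: [0.0, 1.0, 0.0, 0.001]
force: [0.4, 0.3, 0.5]
width: 0.851
```

```bash
python3 - <<'E'
from h import *
c=shot('top','top5');c=shot('side','side5');s=arm.read_state();print(s['tcp_pos'],s['orientation'],s['width'])
a=cv2.imread('pics/side5.png');b=cv2.imread('pics/top5.png')[200:300,340:460]
cv2.imwrite('pics/c8.png',np.hstack([cv2.resize(a,(400,375),interpolation=cv2.INTER_CUBIC),cv2.resize(b,(400,375),interpolation=cv2.INTER_CUBIC)]))
E
```

```text
[0.52465241 0.01435416 0.2992862 ] [-5.29117793e-03  9.99984053e-01  1.89464112e-03  5.55032490e-04] 0.849689949694166
```

View pics/c8.png

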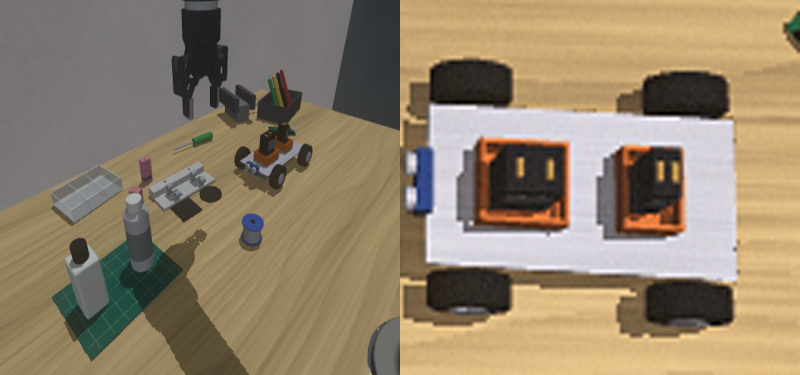

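Both packs are upright in their bays (right panel, wide at (525,180), slim at (655,185)), and the can and bottle still stand on the mat. Now the can goes back.

>>> {"op": "drive_tool", "data": {"deltas": [[[0, 40, 0, 0, 0, 0, -0.7], [0, 45, 0, 0, 0, 0, -0.7], [1, 45, 0, 0, 0, 0, -0.7], [1, 40, 0, 0, 0, 0, -0.7], [0, 25, 0, 0, 0, 0, -0.7], [0, 5, -30, 0, 0, 0, -0.7], [0, 0, -45, 0, 0, 0, -0.7], [0, 0, -40, 0, 0, 0, -0.7], [0, 0, 0, 0, 0, 0, -0.7], [0, 0, 0, 0, 0, 0, -0.7]]]}}

```text
time: 29.92
tcp_pos: [0.5277, 0.2072, 0.1854]
orientation: [0.0, 1.0, 0.001, 0.001]
force: [0.5, 0.0, -0.4]
width: 0.848
```

>>> {"op": "drive_tool", "data": {"deltas": [[[-1, 1, -18, 0, 0, 0, -0.7], [0, 0, -17, 0, 0, 0, -0.7], [0, 0, 0, 0, 0, 0, -0.2], [0, 0, 0, 0, 0, 0, 0.4], [0, 0, 0, 0, 0, 0, 1], [0, 0, 0, 0, 0, 0, 1], [0, 0, 0, 0, 0, 0, 1], [0, 0, 0, 0, 0, 0, 1]]]}}

```text
time: 30.92
tcp_pos: [0.5254, 0.2083, 0.1485]
orientation: [-0.0, 1.0, 0.0, 0.0]
force: [0.3, 0.1, -1.9]
width: 0.595
```

>>> {"op": "drive_tool", "data": {"deltas": [[[0, 0, 20, 0, 0, 0, 1], [0, 0, 30, 0, 0, 0, 1], [2, -10, 20, 0, 0, 0, 1], [4, -22, 0, 0, 0, 0, 1], [6, -35, 0, 0, 0, 0, 1], [6, -38, 0, 0, 0, 0, 1], [6, -38, 0, 0, 0, 0, 1], [6, -38, 0, 0, 0, 0, 1], [6, -36, 0, 0, 0, 0, 1], [5, -30, 0, 0, 0, 0, 1], [3, -20, 0, 0, 0, 0, 1], [0, 0, 0, 0, 0, 0, 1]]]}}

```text
time: 32.42
tcp_pos: [0.5692, -0.0608, 0.2185]
orientation: [0.002, 1.0, -0.0, 0.0]
force: [-0.5, 0.8, -3.2]
width: 0.592
```

>>> {"op": "drive_tool", "data": {"deltas": [[[0, 0, -20, 0, 0, 0, 1], [0, 0, -20, 0, 0, 0, 1], [0, 0, -15, 0, 0, 0, 1], [0, 0, 0, 0, 0, 0, 1], [0, 0, 0, 0, 0, 0, 1]]]}}

```text
time: 33.05
tcp_pos: [0.5699, -0.0584, 0.164]
orientation: [-0.0, 1.0, 0.0, 0.001]
force: [0.4, -0.4, -2.7]
width: 0.593
```

>>> {"op": "drive_tool", "data": {"deltas": [[[0, 0, -8, 0, 0, 0, 1], [0, 0, -4, 0, 0, 0, 1], [0, 0, -2, 0, 0, 0, 1], [0, 0, 0, 0, 0, 0, 1]]]}}

```text
time: 33.55
tcp_pos: [0.5693, -0.0587, 0.1493]
orientation: [-0.0, 1.0, 0.0, -0.0]
force: [0.4, -0.1, -3.1]
width: 0.6
```

>>> {"op": "drive_tool", "data": {"deltas": [[[0, 0, -1, 0, 0, 0, 1], [0, 0, 0, 0, 0, 0, 1]]]}}

```text
time: 33.8
tcp_pos: [0.5694, -0.0587, 0.1485]
orientation: [-0.0, 1.0, 0.0, 0.0]
force: [-0.2, -0.8, -2.5]
width: 0.596
```

>>> {"op": "drive_tool", "data": {"deltas": [[[0, 0, -1, 0, 0, 0, 1], [0, 0, 0, 0, 0, 0, 1]]]}}

```text
time: 34.05
tcp_pos: [0.5697, -0.0588, 0.1483]
orientation: [-0.0, 1.0, 0.0, 0.0]
force: [-1.8, 0.7, 4.3]
width: 0.595
```

Contact. I'll release and go to the bottle (0.519, 0.328).

>>> {"op": "drive_tool", "data": {"deltas": [[[0, 0, 0, 0, 0, 0, 0.2], [0, 0, 0, 0, 0, 0, -0.3], [0, 0, 0, 0, 0, 0, -0.7], [0, 0, 10, 0, 0, 0, -0.7], [0, 0, 40, 0, 0, 0, -0.7], [0, 0, 60, 0, 0, 0, -0.7], [0, 20, 40, 0, 0, 0, -0.7], [-8, 55, 0, 0, 0, 0, -0.7], [-8, 55, 0, 0, 0, 0, -0.7], [-8, 55, 0, 0, 0, 0, -0.7], [-8, 55, 0, 0, 0, 0, -0.7], [-8, 55, 0, 0, 0, 0, -0.7]]]}}

```text
time: 35.55
tcp_pos: [0.5291, 0.2379, 0.2983]
orientation: [-0.0, 1.0, 0.0, 0.001]
force: [1.5, -0.2, 0.2]
width: 0.851
```

>>> {"op": "drive_tool", "data": {"deltas": [[[-8, 55, 0, 0, 0, 0, -0.7], [-2, 25, 0, 0, 0, 0, -0.7], [0, 12, -20, 0, 0, 0, -0.7], [0, 0, -50, 0, 0, 0, -0.7], [0, 0, -40, 0, 0, 0, -0.7], [0, 0, 0, 0, 0, 0, -0.7], [0, 0, 0, 0, 0, 0, -0.7]]]}}

```text
time: 36.42
tcp_pos: [0.5207, 0.3273, 0.1885]
orientation: [0.001, 1.0, 0.0, 0.001]
force: [0.7, -0.5, 1.0]
width: 0.849
```

>>> {"op": "drive_tool", "data": {"deltas": [[[-1.5, 1, -20, 0, 0, 0, -0.7], [0, 0, -18, 0, 0, 0, -0.7], [0, 0, -8, 0, 0, 0, -0.7], [0, 0, 0, 0, 0, 0, -0.2], [0, 0, 0, 0, 0, 0, 0.4], [0, 0, 0, 0, 0, 0, 1], [0, 0, 0, 0, 0, 0, 1], [0, 0, 0, 0, 0, 0, 1], [0, 0, 0, 0, 0, 0, 1]]]}}

```text
time: 37.55
tcp_pos: [0.5184, 0.3292, 0.142]
orientation: [-0.0, 1.0, 0.0, 0.001]
force: [1.6, -0.2, 3.4]
width: 0.554
```

>>> {"op": "drive_tool", "data": {"deltas": [[[0, 0, 20, 0, 0, 0, 1], [0, 0, 30, 0, 0, 0, 1], [0, -10, 20, 0, 0, 0, 1], [6, -20, 0, 0, 0, 0, 1], [8, -35, 0, 0, 0, 0, 1], [8, -40, 0, 0, 0, 0, 1], [8, -42, 0, 0, 0, 0, 1], [8, -42, 0, 0, 0, 0, 1], [8, -40, 0, 0, 0, 0, 1], [8, -35, 0, 0, 0, 0, 1], [6, -23, 0, 0, 0, 0, 1], [0, -8, 0, 0, 0, 0, 1]]]}}

```text
time: 39.05
tcp_pos: [0.577, 0.0304, 0.2102]
orientation: [0.002, 1.0, -0.001, -0.001]
force: [0.3, 0.9, -2.4]
width: 0.552
```

>>> {"op": "drive_tool", "data": {"deltas": [[[0, 0, 0, 0, 0, 0, 1], [0, 0, -20, 0, 0, 0, 1], [0, 0, -20, 0, 0, 0, 1], [0, 0, -15, 0, 0, 0, 1], [0, 0, 0, 0, 0, 0, 1], [0, 0, 0, 0, 0, 0, 1]]]}}

```text
time: 39.8
tcp_pos: [0.5783, 0.0347, 0.157]
orientation: [-0.0, 1.0, 0.0, 0.001]
force: [0.2, -0.6, -2.0]
width: 0.553
```

>>> {"op": "drive_tool", "data": {"deltas": [[[0, -3, -7, 0, 0, 0, 1], [0, 0, -4, 0, 0, 0, 1], [0, 0, -2, 0, 0, 0, 1], [0, 0, -1, 0, 0, 0, 1], [0, 0, 0, 0, 0, 0, 1]]]}}

```text
time: 40.42
tcp_pos: [0.5779, 0.0312, 0.143]
orientation: [-0.0, 1.0, 0.0, -0.0]
force: [-2.3, -0.7, 3.4]
width: 0.553
```

Contact. I'll release slowly and retreat up and clear.

>>> {"op": "drive_tool", "data": {"deltas": [[[0, 0, 0, 0, 0, 0, 0.2], [0, 0, 0, 0, 0, 0, -0.3], [0, 0, 0, 0, 0, 0, -0.6], [0, 0, 10, 0, 0, 0, -0.6], [0, 0, 40, 0, 0, 0, -0.6], [0, 0, 60, 0, 0, 0, -0.6], [0, 20, 40, 0, 0, 0, -0.6], [-10, 50, 0, 0, 0, 0, -0.6], [-10, 50, 0, 0, 0, 0, -0.6], [-10, 50, 0, 0, 0, 0, -0.6], [-10, 50, 0, 0, 0, 0, -0.6], [0, 40, 0, 0, 0, 0, -0.6]]]}}

```text
time: 41.92
tcp_pos: [0.5369, 0.294, 0.2933]
orientation: [-0.001, 1.0, 0.001, 0.0]
force: [1.1, -0.3, 0.6]
width: 0.804
```

>>> {"op": "drive_tool", "data": {"deltas": [[[0, 0, 0, 0, 0, 0, -0.6], [0, 0, 0, 0, 0, 0, -0.6], [0, 0, 0, 0, 0, 0, -0.6], [0, 0, 0, 0, 0, 0, -0.6]]]}}

```text
time: 42.42
tcp_pos: [0.5383, 0.2899, 0.2927]
orientation: [0.001, 1.0, -0.0, 0.0]
force: [-0.2, -0.3, 0.1]
width: 0.8
```

```bash
python3 - <<'E'
from h import *
c=shot('top','top6');c=shot('side','side6')
i=cv2.imread('pics/top6.png')[165:315,225:445]
cv2.imwrite('pics/c9.png',cv2.resize(i,(792,540),interpolation=cv2.INTER_CUBIC))
E
```

```text
(no output)
```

View pics/c9.png

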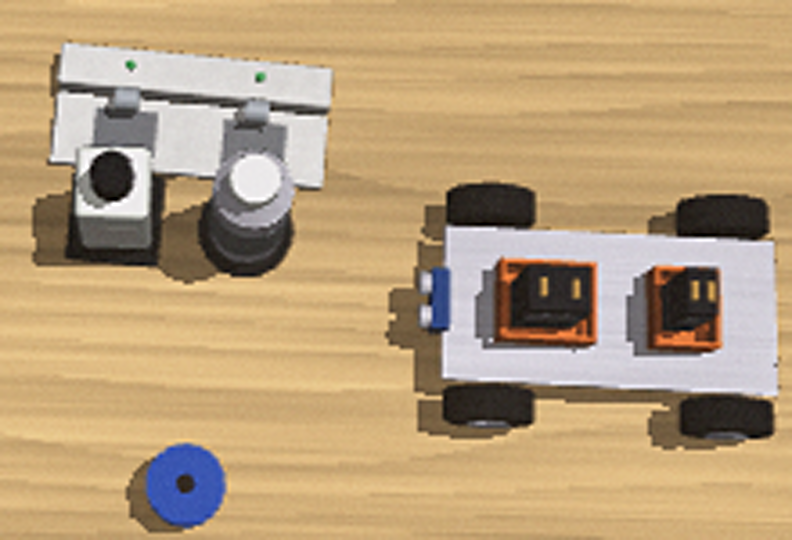

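Everything stands: bottle cap (112,177), can cap (258,181), packs in the bays at (548,295) and (690,300), and the reel at (185,484) has not moved. A numeric check comes before handing in.

```bash
python3 - <<'E'
from h import *
g=lambda x,y,z: at('top6',(x+.5)/3.6-.5+225,(y+.5)/3.6-.5+165,z)
can,bot=g(258,181,.144),g(112,177,.130)
print('can',can,'off',np.hypot(*(can[:2]-[.571,-.059])),'bottle',bot,'off',np.hypot(*(bot[:2]-[.578,.0318])))
print('reel',g(185,485,.04))
print('wide back top',g(555,266,.108),'slim back top',g(697,268,.108))
arm.job_done()
E
```

```text
can [ 0.5728 -0.0603  0.144 ] off 0.0022203603311174726 bottle [0.5764 0.0301 0.13  ] off 0.0023345235059857084
reel [ 0.3947 -0.0205  0.04  ]
wide back top [ 0.5316 -0.2486  0.108 ] slim back top [ 0.5327 -0.3374  0.108 ]
the job is handed in; nothing more can be done
```

The job is handed in at about 42 s of the 152 s allowed. No verdict is reported, but my checks found everything in place.

**What was done:**
1. The bottle, then the can, went onto the mat.
2. The slim pack was pulled out and stood in the narrow bay, and the wide pack in the wide bay.
3. The can went back on the round coaster and the bottle on the square one.

**Last checks, from the final top view:**
- **Can and bottle:** both upright, each about 2 mm from the middle of its coaster.
- **Packs:** both upright on the bay floors, each about 3–5 mm off the bay centre against the 15 mm allowed. That uses my reading of the packs' rear top edges less half their depth.
- **Reel:** moved less than 1 mm from its first measured position.
- **Arm:** holding still at z 0.29 m over the mat and clear of everything.

No check failed or disagreed. The only small surprise was that the can needed lowering about 1 mm further than I had computed before it touched its coaster, which is within the calibration error.

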